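Release washed filter bowls from a hopper and invert them on drying pegs

TASK

Pull the hopper's slide gate all the way up so that every filter bowl inside rolls out into the chute, and push the gate fully shut again before you take any bowl. Then turn each bowl mouth down and set it over a peg of the drying rack, one bowl to a peg, rim flat on the rack plate, and let go. Leave the wrench, the oil can and the brush alone.

Things in the scene. Friction and masses are not known exactly. Their poses are not given: they have to be found in the camera images.
- station: Fixed sheet-steel feed hopper with its chute. Origin on the bench straight below the gate; +z up, +y from the gate up into the hopper, -y down the chute; bowl spigots point to +x (away from the robot). The floor is one plane that falls at 11 degrees towards -y, its top 100 mm above the bench at the gate. Bowl bodies lie between x = -34 and 34 mm.
- chute_end (a point): Middle of the chute floor at its end stop, 262 mm down the chute from the gate. End stop 40 mm high; far lip (x = 34 to 39 mm) only 11 mm high, near wall 45 mm. Spigots overhang the lip into free air, to be gripped from above or tilted. Bowls roll down here in about 2 s and rest against stop and one another; take the lowest and the others roll on.
- hopper_mid (a point): Middle of the hopper's floor, 130 mm up the slope from the gate. The hopper box (y from 5 to 250 mm, x from -39 to 96 mm in the station's frame) is open above, its grey walls 75 mm higher than the floor, with flared panels up to 0.27 m above the bench. The bowls lie in it one behind another, each behind a blade of the gate, 58 mm apart.
- portal_top (a point): Middle of the top of the blue portal that the gate slides in: 157 mm (x) by 26 mm (y), top 180 mm above the bench; its crossbar stands 66 mm over the chute floor, and bowls roll beneath it.
- gate (a joint): Vertical slide gate of the hopper, a comb of four steel blades (the front one in the portal, 66 mm wide, 5 mm thick; three more behind it over the hopper's floor) on one bar: 0 = fully down (shut), 0.075 m = fully up. Takes about 9 N up, 4 N down; friction holds it at any height. The bowls need it about 0.055 m up to pass. Starts shut or up to 8 mm up.
- gate_grip (a point): Point to grip on the black handle block on top of the gate blade; the upright block measures 16 mm (station x) by 28 mm (station y) and is 50 mm high; this point is 20 mm below its top, 53 mm above the portal's top when the gate is shut. It rises with the gate.
- bowl0: Aluminium filter bowl, one of three or four alike: round cup 62 mm long, 50 mm across at its closed end (47 at the mouth), bore 38 mm, 42 mm deep; a solid spigot, 20 mm across, 50 mm long, stands on its closed end. 0.2 kg. Rolls freely. Origin: centre of the open mouth; +z along its axis from mouth to spigot (spigot from z = 62 to 112 mm). Starts lying in the hopper. Absent in some starts.
- bowl1: Aluminium filter bowl, one of three or four alike: round cup 62 mm long, 50 mm across at its closed end (47 at the mouth), bore 38 mm, 42 mm deep; a solid spigot, 20 mm across, 50 mm long, stands on its closed end. 0.2 kg. Rolls freely. Origin: centre of the open mouth; +z along its axis from mouth to spigot (spigot from z = 62 to 112 mm). Starts lying in the hopper. Absent in some starts.
- bowl2: Aluminium filter bowl, one of three or four alike: round cup 62 mm long, 50 mm across at its closed end (47 at the mouth), bore 38 mm, 42 mm deep; a solid spigot, 20 mm across, 50 mm long, stands on its closed end. 0.2 kg. Rolls freely. Origin: centre of the open mouth; +z along its axis from mouth to spigot (spigot from z = 62 to 112 mm). Starts lying in the hopper. Absent in some starts.
- bowl3: Aluminium filter bowl, one of three or four alike: round cup 62 mm long, 50 mm across at its closed end (47 at the mouth), bore 38 mm, 42 mm deep; a solid spigot, 20 mm across, 50 mm long, stands on its closed end. 0.2 kg. Rolls freely. Origin: centre of the open mouth; +z along its axis from mouth to spigot (spigot from z = 62 to 112 mm). Starts lying in the hopper. Absent in some starts.
- rack: Drying rack (2.5 kg, standing loose on rubber feet; a knock can shift it): an aluminium plate 130 mm (x) by 370 mm (y), its top 20 mm above the bench, with four white pegs in a row along y, 90 mm apart. Origin on the bench below the middle of the plate; +z up.
- peg0 (a point): Foot of peg 0 of the rack, on the plate's top, counted along the rack's +y. The peg is upright, 27 mm in diameter, 40 mm high, tapered over its top 7 mm. A bowl seated over it has its mouth centre at this point (it has about 5 mm of play all round).
- peg1 (a point): Foot of peg 1 of the rack, on the plate's top, counted along the rack's +y. The peg is upright, 27 mm in diameter, 40 mm high, tapered over its top 7 mm. A bowl seated over it has its mouth centre at this point (it has about 5 mm of play all round).
- peg2 (a point): Foot of peg 2 of the rack, on the plate's top, counted along the rack's +y. The peg is upright, 27 mm in diameter, 40 mm high, tapered over its top 7 mm. A bowl seated over it has its mouth centre at this point (it has about 5 mm of play all round).
- peg3 (a point): Foot of peg 3 of the rack, on the plate's top, counted along the rack's +y. The peg is upright, 27 mm in diameter, 40 mm high, tapered over its top 7 mm. A bowl seated over it has its mouth centre at this point (it has about 5 mm of play all round).
- wrench: Bystander: steel wrench, 190 mm long, lying on the bench.
- oil_can: Bystander: steel can, 60 mm in diameter, 100 mm high, standing on the bench. Origin under its middle.
- brush: Bystander: hand brush, 200 mm long, lying on the bench.
There are look-alikes about, which are no part of the job. What is shaped like the bowl3 but green is not meant. Leave any red look-alike of the bowl0 alone.

How it is judged (in metres and radians):
On the way, in this order (a step that is already met when the one before it is completed fails the run):
1. the gate is pulled up (value of joint gate above 0.062 m), for 0.2 s.
2. every bowl lies in the chute, out of the hopper, and the gate is shut again (within 6 mm) (value of joint gate below 0.006 m and y of bowl0 in the frame of station between -0.3 and -0.01 m and x of bowl0 in the frame of station between -0.06 and 0.02 m and z of each of bowl0, bowl1, bowl2, bowl3 in the frame of station below 0.15 m and y of bowl1 in the frame of station between -0.3 and -0.01 m and x of bowl1 in the frame of station between -0.06 and 0.02 m and y of bowl2 in the frame of station between -0.3 and -0.01 m and x of bowl2 in the frame of station between -0.06 and 0.02 m and y of bowl3 in the frame of station between -0.3 and -0.01 m and x of bowl3 in the frame of station between -0.06 and 0.02 m), for 0.2 s.
At the end, for the whole second after the job is handed in: The gate is shut (within 6 mm) and every bowl stands mouth down over a peg: mouth centre within 14 mm of the peg's foot, axis within 0.08 rad of upright, at rest (value of joint gate below 0.006 m and (distance between bowl0 and peg0 below 0.014 m or distance between bowl0 and peg1 below 0.014 m or distance between bowl0 and peg2 below 0.014 m or distance between bowl0 and peg3 below 0.014 m) and angle between each of bowl0, bowl1, bowl2, bowl3's own z axis and vertical below 0.08 rad and linear speed of each of bowl0, bowl1, bowl2, bowl3 below 0.02 m/s and (distance between bowl1 and peg0 below 0.014 m or distance between bowl1 and peg1 below 0.014 m or distance between bowl1 and peg2 below 0.014 m or distance between bowl1 and peg3 below 0.014 m) and (distance between bowl2 and peg0 below 0.014 m or distance between bowl2 and peg1 below 0.014 m or distance between bowl2 and peg2 below 0.014 m or distance between bowl2 and peg3 below 0.014 m) and (distance between bowl3 and peg0 below 0.014 m or distance between bowl3 and peg1 below 0.014 m or distance between bowl3 and peg2 below 0.014 m or distance between bowl3 and peg3 below 0.014 m)); the robot touches nothing.
It fails at once if the wrench is moved more than 40 mm (distance of wrench from where it was at the start of the episode above 0.04 m).
It fails at once if the oil can is moved more than 40 mm (distance of oil_can from where it was at the start of the episode above 0.04 m).
It fails at once if the brush is moved more than 40 mm (distance of brush from where it was at the start of the episode above 0.04 m).
Of bowl0, bowl1, bowl2, bowl3 only 3 to 4 are there at a start; the rules pass over those that are not, and their reading is None.
At some moment in a run one of rack may be knocked a few centimetres aside while the robot is not near it.
It also fails if it takes over 210 s, if anything falls off the work surface, if the arm or the gripper's body presses on something with over 40 N, if the wrist force passes 120 N, or if a joint passes its speed limit or range.

ROBOT

A 6-joint arm with a two-finger parallel gripper is mounted at the origin on the work surface. World frame = base frame: x ahead of the robot, y to its left, z up, the work surface at z = 0. Lengths are in mm, angles in rad, forces in N, time in s.
With the tool pointing down it reaches from about 375 to 925 mm from the base axis. Payload 5.7 kg.
Tool frame: the origin (TCP) lies on the centre line of the jaws, within the pads' length; the fingertips stand bot.tips_ahead ahead of it and the grasp point (between the pads) lies 2 mm behind it (bot.tips_ahead is the distance from the TCP to the fingertips, in mm); z points along the fingers, y is the line along which they close (so a half turn about z gives the same grasp; the last joint's range is limited). The gripper opens to 85 mm and grips with 20 to 120 N. Pads are 22 mm wide; open, the fingers measure 114 mm over their backs; the gripper's body (76 mm by 85 mm) begins 54 mm behind the grasp point. The pads swing forward as they close: fully open they stand 13 mm farther back than shut.
Start: joints at [1.229, 0.359, 1.51, -0, 1.272, -0.115], TCP at [134.912, 584.606, 248.267] pointing down, gripper open.
Joint ranges: [-2.97, 2.97], [-1.01, 2.36], [0.21, 2.38], [-0.96, 4.11], [0.2, 2.71], [-2.98, 2.98]. Speed limits (rad/s): [2.39, 2.39, 3.14, 3.14, 3.14, 3.14].

INTERFACE

Orientations are given as a 3x3 rotation matrix whose columns are the frame's x, y, z axes.
In Python, from bench import monitor, imaging, bot gives the robot as it stands.
- The arm moves only by the shell command python3 -m inch 'ROWS'. ROWS is JSON, a list of rows, each a list of 3 entries, a list of its own where there are three numbers: the shift along the world's x, y, z normalised to -1 to 1, where 1 is 0.05 m, then the turn, a rotation vector about the world's x, y, z normalised to -1 to 1, where 1 is 90 degrees, then the opening, from 0 (shut) to 1 (fully open). In form: [[[tx, ty, tz], [ax, ay, az], gripper], ...]. A call has 1 to 5 rows; each row shifts and turns the commanded pose from where the row before left it; what a row does not reach is not made up. A row lasts 1/8 s, in which the tool goes at most 62.5 mm and 10.7 degrees, less where a joint would pass 70% of its speed; a pose out of reach is approached as far as the arm can. A call with a number of a shift or a turn outside -1 to 1 is refused whole. A call with a gripper value outside its range is refused whole. The fingers move at their own pace and stop on an object; the grip force is fixed at half the most. Time passes only in rows, so rows that do not move let the fingers close. It gives the time, the measured TCP pose, the force, the opening and the grip force at its end, in the units of the state.
- monitor.observe(): the state, without advancing time (a new reading comes with each control period).
- imaging.grab_frame(name): name is "scene" or "top" or "wrist"; returns a dict with "color" (400x640x3 uint8, blue, green, red), "depth" (400x640 float32, mm along the optical axis (not along the pixel's ray), 0 where there is no reading), "intrinsics" (3x3 intrinsics, pixels), "R" (3x3) and "t" (3): a world point X has camera coordinates R X + t. Camera axes: x right, y down, z forward; pixel columns grow to the right and rows downward; lengths in mm; the calibration is good to about 2 mm. A picture is of the moment at which its call begins.
- bot.close_job(): hands the job in; it is judged then, once.
The state is a dict: "time_s": time; "qpos": joint angles; "dq": joint speeds; "joint_efforts": joint torques, N m; "position": TCP position; "orientation": TCP orientation; "force": force on the tool from outside, world axes, zero at the start; "wrist_torque": the same for the moment, N m; "opening": opening from 0.0 (shut) to 1.0 (fully open); "gripper_force": force on a finger pad.
Only numpy, scipy, OpenCV 4.12 (cv2) and the standard library are available. Lean on these libraries where they do the work, as an engineer would, in place of code of your own. Each camera call takes 0.05 s, during which the arm holds its last target. There are 200 camera calls.

## Working session

There is one attempt and no reset: what is moved stays moved. The work goes in short steps, Python scripts to look and compute and a shell command to move; the robot and the scene stay as the last step left them, time stands still between calls to the robot, and variables do not carry over. Pictures are saved under pics/ and viewed, at most 14 in all, crops included, and the job is handed in when it is done.

```bash
ls; mkdir -p pics
cat > h.py <<'E'
import numpy as np, cv2
from bench import monitor, imaging, bot
def grab(n):
    f=imaging.grab_frame(n); np.savez('/tmp/%s.npz'%n,**f); return f
def load(n): return dict(np.load('/tmp/%s.npz'%n))
def cloud(f):
    K=f['intrinsics'];d=f['depth'].astype(float);v,u=np.mgrid[:d.shape[0],:d.shape[1]]
    P=np.stack([(u-K[0,2])/K[0,0]*d,(v-K[1,2])/K[1,1]*d,d],-1)
    W=(P-f['t'])@f['R']; W[d==0]=np.nan; return W
E
python3 - <<'E'
from h import *
for n in ('scene','top'):
    f=grab(n); cv2.imwrite('pics/%s0.png'%n,f['color']); print(n,f['intrinsics'],f['R'],f['t'])
s=monitor.observe(); print(s); print(bot.tips_ahead)
E
```

```text
pics
scene [[519.4445417    0.         320.57281514]
 [  0.         519.4445417  207.69991663]
 [  0.           0.           1.        ]] [[ 0.46016056  0.88781323  0.00631927]
 [ 0.64014079 -0.32684123 -0.69526584]
 [-0.61520081  0.32397914 -0.7187249 ]] [-285.77258321 -226.51130908 2248.09387183]
top [[438.82979569   0.         319.32478777]
 [  0.         438.82979569 203.45854514]
 [  0.           0.           1.        ]] [[ 0.01250858 -0.99980111  0.01553282]
 [-0.99505915 -0.01397636 -0.09829523]
 [ 0.09849277 -0.01422654 -0.99503607]] [   6.83164808  573.50899245 1388.10179629]
{'time_s': 0.1, 'qpos': array([ 1.22889613e+00,  3.59456400e-01,  1.51130748e+00,  1.22238398e-05,
        1.27249902e+00, -1.15118548e-01]), 'dq': array([ 0.00040093, -0.00207845, -0.0023099 , -0.00012669,  0.001318  ,
       -0.00074382]), 'joint_efforts': array([-1.57170496e-03, -5.28650951e+01, -2.79349816e+01, -5.25083069e-04,
        4.86860576e-03, -2.44778192e-05]), 'position': array([134.72661249, 584.09064966, 247.53003276]), 'orientation': array([[-9.74394194e-01,  2.24845789e-01, -5.71005481e-04],
       [ 2.24846422e-01,  9.74392951e-01, -1.56965679e-03],
       [ 2.03452995e-04, -1.65785300e-03, -9.99998605e-01]]), 'force': array([ 0.23907485,  1.07769277, -0.14178568]), 'wrist_torque': array([ 0.07334828, -0.02543495,  0.03180049]), 'gripper_force': 0.0, 'opening': 0.9988317119841079}
17.0
```

View pics/scene0.png

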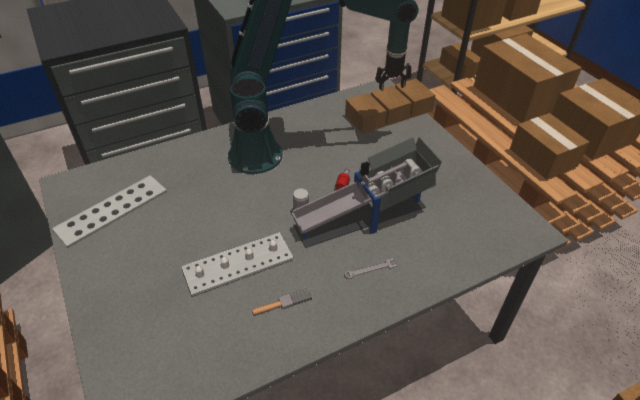

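View pics/top0.png

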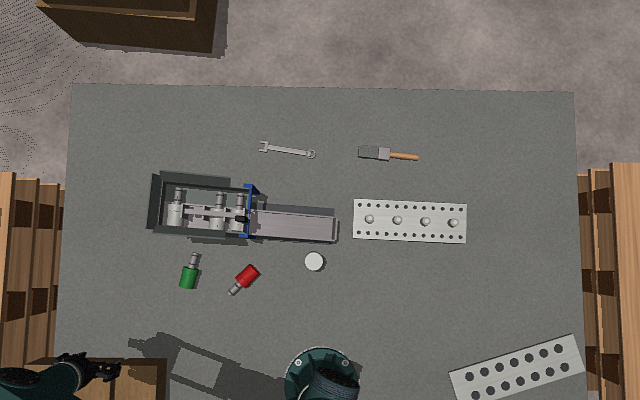

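The scene shows the hopper with its blue portal (top px 250,212), black handle (240,218), chute ending near (337,225), and the rack with four white pegs (369,219)…(453,223). Bowl candidates: three aluminium bowls in the hopper at top px (177,208), (218,212) and (240,210), which are the ones wanted. The green one (189,272) and the red one (244,278) on the bench are not. The oil can is at (314,261), the wrench at (287,150) and the brush at (388,153). I'll check this in a close crop.

Run:
```python
from h import *
f=load('top');W=cloud(f);c=f['color'].astype(int)
a=cv2.resize(f['color'][160:305,140:345],None,fx=3.5,fy=3.5,interpolation=cv2.INTER_CUBIC)
cv2.imwrite('pics/crop1.png',a)
hsv=cv2.cvtColor(f['color'],cv2.COLOR_BGR2HSV)
blue=(hsv[...,0]>105)&(hsv[...,0]<130)&(hsv[...,1]>120)&(hsv[...,2]>60)
blue[:, :230]=0; blue[:,270:]=0
p=W[blue];t=p[np.abs(p[:,2]-180)<6]; print('blue',len(p),len(t)); 
r=cv2.minAreaRect(t[:,:2].astype(np.float32)); print(r)
# pegs
z=W[...,2]
m=(np.abs(z-60)<7); m[:,:355]=0;m[:,470:]=0;m[:190]=0;m[250:]=0
n,l,s,ct=cv2.connectedComponentsWithStats(m.astype(np.uint8))
for i in range(1,n):
  if s[i,4]>5: print('peg',s[i,4],W[l==i].mean(0).round(1), W[l==i].max(0).round(1),W[l==i].min(0).round(1))
m=(np.abs(z-20)<6); m[:,:345]=0;m[:,475:]=0;m[:190]=0;m[255:]=0
print('plate',cv2.minAreaRect(W[m][:,:2].astype(np.float32)))
# chute top-level scan & handle
for u in range(236,250,2): print(u,[ (v,*W[v,u].round(0).astype(int)) for v in range(210,226,3)])
# whole station footprint >15mm
m=(z>40)&(np.arange(640)[None]<342)&(np.arange(640)[None]>145); m[:165]=0;m[250:]=0
print(cv2.minAreaRect(W[m][:,:2].astype(np.float32)))
```

```text
blue 166 154
((535.80322265625, 227.87794494628906), (24.285974502563477, 154.8293914794922), 86.13396453857422)
peg 37 [ 527.1 -143.9   57.9] [ 539.4 -132.5   65.3] [ 516.9 -155.3   53. ]
peg 39 [ 523.9 -234.9   57. ] [ 537.6 -222.3   64.7] [ 512.1 -244.6   53.5]
peg 46 [ 521.1 -323.5   57.4] [ 532.5 -313.5   66. ] [ 510.2 -333.3   53.2]
peg 40 [ 518.3 -412.7   57.3] [ 530.3 -402.6   65. ] [ 505.  -425.2   53.6]
plate ((522.6600952148438, -279.830078125), (371.0628967285156, 130.02294921875), 88.0049819946289)
236 [(210, np.int64(538), np.int64(260), np.int64(155)), (213, np.int64(527), np.int64(253), np.int64(190)), (216, np.int64(514), np.int64(241), np.int64(258)), (219, np.int64(506), np.int64(241), np.int64(255)), (222, np.int64(503), np.int64(259), np.int64(151)), (225, np.int64(495), np.int64(259), np.int64(150))]
238 [(210, np.int64(538), np.int64(253), np.int64(158)), (213, np.int64(527), np.int64(248), np.int64(189)), (216, np.int64(514), np.int64(235), np.int64(260)), (219, np.int64(506), np.int64(235), np.int64(260)), (222, np.int64(503), np.int64(253), np.int64(152)), (
[... 1037 characters left out ...]
227), np.int64(180)), (213, np.int64(528), np.int64(227), np.int64(177)), (216, np.int64(520), np.int64(227), np.int64(175)), (219, np.int64(507), np.int64(217), np.int64(242)), (222, np.int64(500), np.int64(220), np.int64(219)), (225, np.int64(494), np.int64(226), np.int64(175))]
248 [(210, np.int64(537), np.int64(221), np.int64(181)), (213, np.int64(528), np.int64(221), np.int64(176)), (216, np.int64(519), np.int64(220), np.int64(181)), (219, np.int64(511), np.int64(220), np.int64(178)), (222, np.int64(502), np.int64(220), np.int64(177)), (225, np.int64(494), np.int64(220), np.int64(181))]
((536.0946044921875, 218.81455993652344), (521.0381469726562, 175.69760131835938), 86.42387390136719)
```

View pics/crop1.png

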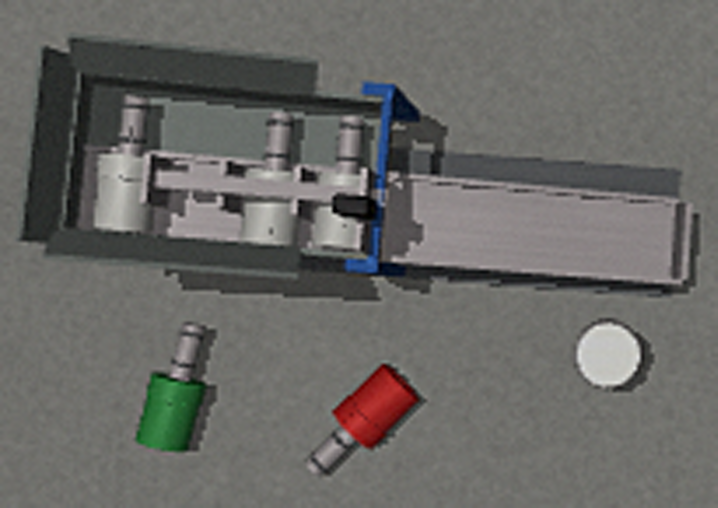

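Three silver bowls are in the hopper (crop px (120,190), (268,190), (345,190)). Green (170,410) and red (375,405) are to be left alone. The station has a yaw of about -3.7°, its origin is near (509,229), and the handle top is near (510,230,259). Moving over the handle.

```bash
python3 -m inch '[[[0,0,1],[0,0,0],1],[[0.3,-0.3,0.9],[0,0,-0.1],0.7],[[0.8,-0.78,0],[0,0,-0.1],0.6],[[0.8,-0.78,0],[0,0,-0.1],0.6],[[0.8,-0.78,0],[0,0,-0.1],0.6]]' && python3 -m inch '[[[0.8,-0.78,0],[0,0,-0.1],0.6],[[0.8,-0.78,0],[0,0,-0.1],0.6],[[0.8,-0.78,0],[0,0,-0.1],0.6],[[0.8,-0.78,0],[0,0,-0.1],0.6],[[0.8,-0.78,0],[0,0,-0.1],0.6]]'
python3 - <<'E'
from h import *
s=monitor.observe();print(s['qpos'].round(3),s['position'].round(1),s['orientation'].round(3))
E
```

```text
time_s: 0.72
position: [270.7, 451.2, 343.1]
orientation: [[-0.653, 0.758, -0.0], [0.758, 0.653, -0.0], [-0.0, -0.0, -1.0]]
force: [0.3, 0.0, 0.1]
opening: 0.599
gripper_force: 0.0
time_s: 1.35
position: [470.8, 256.1, 343.0]
orientation: [[0.075, 0.997, -0.001], [0.997, -0.075, 0.0], [-0.0, -0.001, -1.0]]
force: [0.1, 0.1, -0.1]
opening: 0.604
gripper_force: 0.0
[0.369 0.192 1.51  0.    1.441 0.444] [470.8 256.1 343. ] [[ 0.075  0.997 -0.001]
 [ 0.997 -0.075  0.   ]
 [-0.    -0.001 -1.   ]]
```

```bash
python3 -m inch '[[[0.4,-0.3,0],[0,0,0],0.6],[[0.37,-0.24,-0.2],[0,0,0.007],0.6],[[0,0,0],[0,0,0],0.6]]'
python3 - <<'E'
from h import *
f=grab('wrist');W=cloud(f);cv2.imwrite('pics/w1.png',f['color'])
z=W[...,2]
m=(z>243)&(z<275)&(np.hypot(W[...,0]-509,W[...,1]-229)<30)
p=W[m]; print(len(p), cv2.minAreaRect(p[:,:2].astype(np.float32)), np.median(p[:,2]))
# portal top
m=(abs(z-180)<6)&(abs(W[...,1]-228)<25); p=W[m];print(len(p),cv2.minAreaRect(p[:,:2].astype(np.float32)),np.median(p[:,2]))
s=monitor.observe();print(s['qpos'].round(3),s['position'].round(1))
E
```

```text
time_s: 1.72
position: [508.7, 229.5, 332.0]
orientation: [[0.061, 0.998, -0.002], [0.998, -0.061, -0.001], [-0.001, -0.002, -1.0]]
force: [-0.4, 0.3, 0.1]
opening: 0.599
gripper_force: 0.0
1054 ((508.46905517578125, 230.29656982421875), (27.486480712890625, 15.659061431884766), 86.20707702636719) 259.42775482938015
2247 ((537.2867431640625, 234.69508361816406), (42.512393951416016, 156.23997497558594), 87.31503295898438) 179.2693904138842
[0.301 0.233 1.481 0.    1.43  0.361] [508.1 230.2 332.5]
```

View pics/w1.png

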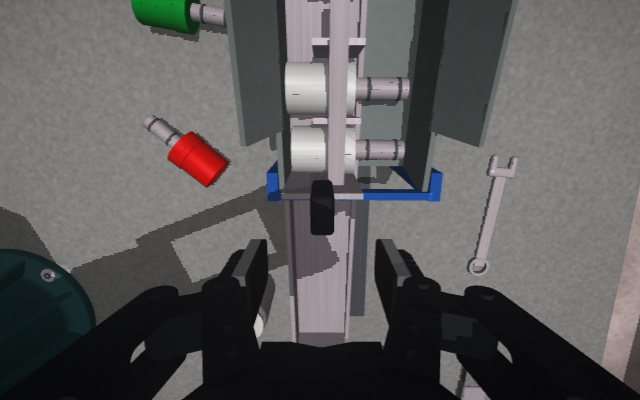

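The handle (px 322,207) sits between the open fingers, centred at (508.5,230.3), top z 259, so the gate starts about 6 mm up. Descending to grip and pull.

```bash
python3 -m inch '[[[0,0,-0.9],[0,0,0],0.6],[[0,0,-0.9],[0,0,0],0.6],[[0,0,0],[0,0,0],0.6],[[0,0,0],[0,0,0],0],[[0,0,0],[0,0,0],0]]' && python3 -m inch '[[[0,0,0],[0,0,0],0],[[0,0,0],[0,0,0],0],[[0,0,0.2],[0,0,0],0],[[0,0,0.2],[0,0,0],0]]'
```

```text
time_s: 2.4
position: [509.5, 231.3, 245.6]
orientation: [[0.058, 0.998, 0.003], [0.998, -0.058, 0.001], [0.001, 0.003, -1.0]]
force: [-12.5, 1.4, 6.0]
opening: 0.186
gripper_force: 20.7
time_s: 2.9
position: [509.4, 231.3, 263.1]
orientation: [[0.059, 0.998, 0.002], [0.998, -0.059, 0.002], [0.002, 0.002, -1.0]]
force: [4.9, 4.1, -10.0]
opening: 0.173
gripper_force: 58.7
```

```bash
python3 -m inch '[[[0,0,0.25],[0,0,0],0],[[0,0,0.25],[0,0,0],0],[[0,0,0.25],[0,0,0],0],[[0,0,0.2],[0,0,0],0],[[0,0,0],[0,0,0],0]]' && for i in 1 2 3 4; do python3 -m inch '[[[0,0,0],[0,0,0],0],[[0,0,0],[0,0,0],0],[[0,0,0],[0,0,0],0],[[0,0,0],[0,0,0],0],[[0,0,0],[0,0,0],0]]' >/tmp/o; done; cat /tmp/o
python3 - <<'E'
from h import *
f=grab('top');W=cloud(f);cv2.imwrite('pics/t2.png',cv2.resize(f['color'][160:305,140:345],None,fx=3.5,fy=3.5))
E
```

```text
time_s: 3.52
position: [509.4, 231.3, 311.9]
orientation: [[0.059, 0.998, 0.003], [0.998, -0.059, 0.002], [0.002, 0.002, -1.0]]
force: [1.1, 3.1, 2.6]
opening: 0.179
gripper_force: 60.8
time_s: 6.02
position: [509.4, 231.3, 311.5]
orientation: [[0.059, 0.998, 0.003], [0.998, -0.059, 0.002], [0.002, 0.002, -1.0]]
force: [2.0, 5.0, 2.9]
opening: 0.175
gripper_force: 60.8
```

View pics/t2.png

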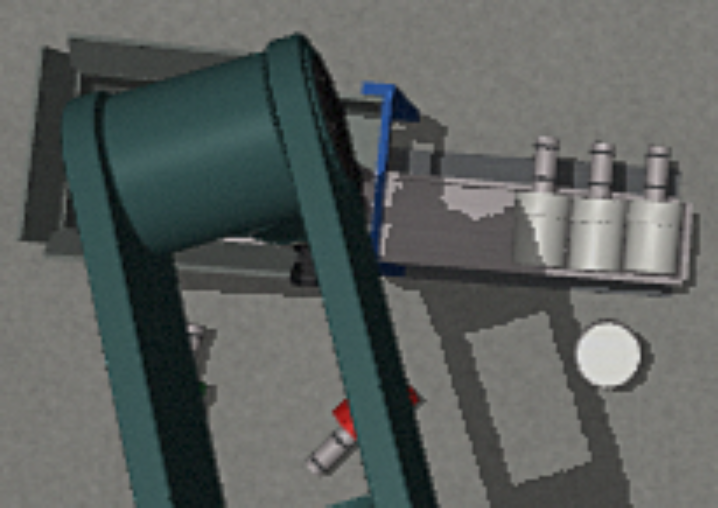

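All three bowls lie at the chute end (crop px (545,230), (598,235), (655,235)). Pushing the gate shut.

```bash
python3 -m inch '[[[0,0,-0.35],[0,0,0],0],[[0,0,-0.35],[0,0,0],0],[[0,0,-0.35],[0,0,0],0],[[0,0,-0.3],[0,0,0],0],[[0,0,0],[0,0,0],0]]'; python3 -m inch '[[[0,0,-0.06],[0,0,0],0],[[0,0,-0.06],[0,0,0],0],[[0,0,0],[0,0,0],0]]'
```

```text
time_s: 6.7
position: [509.4, 231.3, 242.1]
orientation: [[0.059, 0.998, 0.001], [0.998, -0.059, 0.001], [0.001, 0.001, -1.0]]
force: [7.0, 6.7, -9.1]
opening: 0.178
gripper_force: 59.1
time_s: 7.08
position: [509.4, 231.3, 238.2]
orientation: [[0.059, 0.998, 0.002], [0.998, -0.059, 0.002], [0.002, 0.002, -1.0]]
force: [2.1, 4.2, 4.4]
opening: 0.175
gripper_force: 61.1
```

```bash
python3 -m inch '[[[0,0,-0.04],[0,0,0],0],[[0,0,-0.03],[0,0,0],0],[[0,0,0],[0,0,0],0]]'
```

```text
time_s: 7.45
position: [509.5, 231.3, 238.1]
orientation: [[0.059, 0.998, 0.004], [0.998, -0.059, 0.002], [0.002, 0.004, -1.0]]
force: [-5.6, 1.6, 28.5]
opening: 0.18
gripper_force: 64.6
```

Stop reached (28 N at z 238), so the gate is shut. Releasing, rising and moving towards the chute end.

```bash
python3 -m inch '[[[0,0,0.06],[0,0,0],0.6],[[0,0,0],[0,0,0],0.6],[[0,0,0],[0,0,0],0.6],[[0,0,0.8],[0,0,0],0.6],[[0,0,0.8],[0,0,0],0.5]]' && python3 -m inch '[[[0,-0.9,0.5],[0,0,0.11],0.4],[[0,-1,0],[0,0,0.11],0.4],[[0,-1,0],[0,0,0.11],0.4],[[0,0,0],[0,0,0.11],0.4],[[0,0,0],[0,0,0.11],0.4]]'
python3 - <<'E'
from h import *
s=monitor.observe();print(s['qpos'].round(3),s['position'].round(1))
for n in('top','wrist','scene'):
    f=grab(n);W=cloud(f);z=W[...,2]
    m=(z>245)&(z<275)&(np.hypot(W[...,0]-509,W[...,1]-230)<14)
    if m.sum(): print(n,'handle',m.sum(),np.median(W[m],0))
    if n!='scene': cv2.imwrite('pics/%s3.png'%n,f['color'])
    # spigot region, station frame
    a=np.radians(-3.7);R=np.array([[np.cos(a),-np.sin(a)],[np.sin(a),np.cos(a)]])
    S=(W[...,:2]-[508.5,229.5])@R
    m=(S[...,0]>45)&(S[...,0]<75)&(S[...,1]<-10)&(S[...,1]>-270)&(z>50)&(z<130)
    p=np.c_[S[m],z[m]]
    h=np.round(p[:,1]/4)*4
    for y in np.unique(h): print(n,y,(h==y).sum(),p[h==y][:,2].max().round(1), end=';')
    print()
E
```

```text
time_s: 8.07
position: [507.7, 230.2, 316.4]
orientation: [[0.059, 0.998, -0.003], [0.998, -0.059, -0.001], [-0.001, -0.003, -1.0]]
force: [0.1, 1.1, 0.8]
opening: 0.498
gripper_force: 0.0
time_s: 8.7
position: [508.1, 84.5, 341.1]
orientation: [[-0.724, 0.69, -0.002], [0.69, 0.724, -0.0], [0.001, -0.001, -1.0]]
force: [-0.3, 0.6, -0.2]
opening: 0.4
gripper_force: 0.0
[ 0.031  0.161  1.553 -0.     1.429 -0.778] [508.1  84.5 341.1]
top handle 47 [508.63208764 231.37649877 251.62656303]
top -248.0 1 82.1;top -244.0 11 87.9;top -240.0 13 92.8;top -236.0 14 91.7;top -232.0 11 91.8;top -228.0 12 87.8;
wrist handle 1171 [507.80707431 229.46203578 252.10742231]
wrist -248.0 1 82.7;wrist -244.0 30 88.4;wrist -240.0 50 89.7;wrist -236.0 72 89.9;wrist -232.0 81 89.3;wrist -228.0 88 87.4;wrist -200.0 1 87.8;wrist -196.0 39 97.1;wrist -192.0 67 99.4;wrist -188.0 76 101.1;wrist -184.0 82 99.4;wrist -180.0 101 97.1;wrist -176.0 4 92.9;wrist -148.0 44 105.8;wrist -144.0 74 108.7;wrist -140.0 81 109.6;wrist -136.0 88 109.4;wrist -132.0 90 107.5;wrist -128.0 33 103.8;
scene handle 32 [511.50853453 230.11135007 251.19944603]
scene -244.0 10 96.9;scene -240.0 7 91.1;scene -236.0 8 91.2;scene -232.0 7 93.1;scene -228.0 3 88.2;scene -224.0 1 83.2;scene -212.0 1 80.3;scene -196.0 7 97.9;scene -192.0 8 102.8;scene -188.0 9 99.9;scene -184.0 9 102.5;scene -180.0 5 100.5;scene -176.0 1 90.8;scene -160.0 1 80.0;scene -148.0 7 110.1;scene -144.0 9 108.5;scene -140.0 7 113.2;scene -136.0 6 112.7;scene -132.0 6 112.4;scene -128.0 4 106.1;scene -12.0 1 102.6;
```

View pics/wrist3.png

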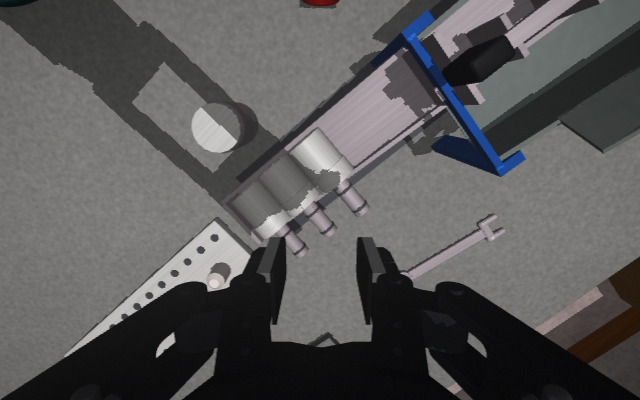

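Run:
```python
import numpy as np
from scipy.optimize import least_squares
D=[(.3594,1.5113,599.5,247.5),(.192,1.51,536,343),(.233,1.481,557.7,332.5),(.161,1.553,515.1,341.1)]
def F(p,a,b): 
    a2,a3,c=p; return a2*np.sin(a)+a3*np.sin(a+b), c+a2*np.cos(a)+a3*np.cos(a+b)
r=least_squares(lambda p:np.ravel([np.subtract(F(p,a,b),(x,z)) for a,b,x,z in D]),[400,400,100])
print(r.x,r.fun.round(2))
```

```text
[ 510.61766654  441.00549227 -100.52623537] [ 1.41 -0.32 -1.35  0.01 -3.31  0.86  3.25 -0.55]
```

Gate confirmed shut (handle top z 252). Three spigots lie at station y -236, -187 and -138. My plan is to grip each spigot with the tool leaning 45° outward. A half turn about the tool axis then brings the bowl mouth down.

```bash
python3 -m inch '[[[0.25,-0.47,-0.2],[0,0,0.111],0.45],[[0.25,-0.47,-0.2],[0,0,0.111],0.45],[[0.25,-0.47,-0.2],[0,0,0.111],0.45],[[0.25,-0.47,-0.2],[0,0,0.111],0.45],[[0,0,0],[0.0065,0.1,0],0.45]]' && python3 -m inch '[[[0,0,-0.3],[0.0065,0.1,0],0.45],[[0,0,-0.3],[0.0065,0.1,0],0.45],[[0,0,-0.3],[0.0065,0.1,0],0.45],[[0,0,-0.3],[0.0065,0.1,0],0.45],[[0,0,0],[0,0,0],0.45]]'
python3 - <<'E'
from h import *
s=monitor.observe();print(s['qpos'].round(3),s['position'].round(1),s['orientation'].round(3))
f=grab('wrist');cv2.imwrite('pics/w4.png',f['color']);W=cloud(f);z=W[...,2]
a=np.radians(-3.7);R=np.array([[np.cos(a),-np.sin(a)],[np.sin(a),np.cos(a)]])
S=(W[...,:2]-[508.5,229.5])@R
for y in(-236,-187,-138):
  m=(S[...,0]>28)&(S[...,0]<100)&(abs(S[...,1]-y)<20)&(z>60)&(z<130)
  p=np.c_[S[m],z[m]];q=p[(p[:,0]>42)]
  if len(q)>20: print(y,len(q),q.max(0).round(1),q.min(0).round(1),q.mean(0).round(1))
E
```

```text
time_s: 9.48
position: [556.3, -9.4, 301.3]
orientation: [[-0.984, 0.071, -0.161], [0.071, 0.997, 0.01], [0.162, -0.001, -0.987]]
force: [0.4, 0.3, -0.6]
opening: 0.446
gripper_force: 0.0
time_s: 10.1
position: [558.0, -8.2, 235.8]
orientation: [[-0.697, 0.069, -0.713], [0.051, 0.998, 0.046], [0.715, -0.004, -0.699]]
force: [0.3, -0.3, -0.9]
opening: 0.452
gripper_force: 0.0
[-0.115  0.761  1.081 -0.042  2.095 -1.621] [558.   -8.2 235.8] [[-0.697  0.069 -0.713]
 [ 0.051  0.998  0.046]
 [ 0.715 -0.004 -0.699]]
-236 1131 [  81.6 -227.    90.6] [  42.  -247.8   77.4] [  62.3 -237.1   86.5]
-187 269 [  78.7 -191.1   98.9] [  42.8 -198.8   86.9] [  65.5 -195.9   93.5]
```

View pics/w4.png

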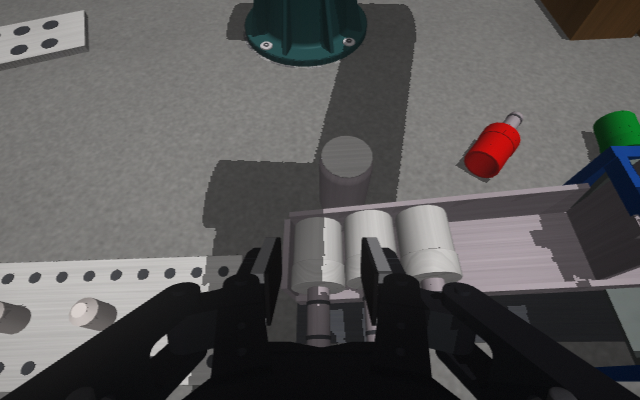

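The picture shows the first spigot (px 318,315) between the fingers, the next spigot (370,325) beside them and the oil can (346,170) clear. Descending.

```bash
python3 -m inch '[[[-0.02,-0.06,-0.8],[0,0,0],0.45],[[0,0,-0.8],[0,0,0],0.45],[[0,0,-0.8],[0,0,0],0.45],[[0,0,-0.4],[0,0,0],0.45],[[0,0,-0.3],[0,0,0],0.45]]' && python3 -m inch '[[[0,0,0],[0,0,0],0.45],[[0,0,0],[0,0,0],0],[[0,0,0],[0,0,0],0],[[0,0,0],[0,0,0],0]]'
python3 - <<'E'
from h import *
f=grab('wrist');cv2.imwrite('pics/w5.png',f['color'])
E
```

```text
time_s: 10.78
position: [558.1, -11.4, 88.2]
orientation: [[-0.707, 0.067, -0.704], [0.05, 0.998, 0.045], [0.706, -0.003, -0.709]]
force: [-0.3, 0.1, 0.6]
opening: 0.449
gripper_force: 0.0
time_s: 11.28
position: [558.3, -11.4, 87.9]
orientation: [[-0.706, 0.067, -0.705], [0.049, 0.998, 0.046], [0.707, -0.002, -0.707]]
force: [4.0, 0.5, 4.8]
opening: 0.208
gripper_force: 58.7
```

View pics/w5.png

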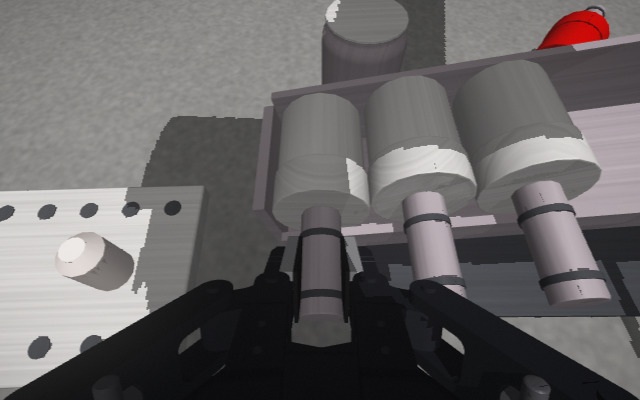

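Gripped at opening 0.21 (about the spigot's 20 mm). The next spigots are at px (435,240) and (560,240), with the gripper clear of them. Lifting, then the half turn.

```bash
python3 -m inch '[[[0,0,0.4],[0,0,0],0],[[0,0,0.7],[0,0,0],0],[[0,0,0.8],[0,0,0],0],[[0,0,0.8],[0,0,0],0],[[0,0,0.6],[0,0,0],0]]' && for i in 1 2; do :; done; python3 -m inch '[[[0,-0.2,0],[-0.083,0.0054,-0.0832],0],[[0,-0.2,0],[-0.083,0.0054,-0.0832],0],[[0,-0.2,0],[-0.083,0.0054,-0.0832],0],[[0,-0.2,0],[-0.083,0.0054,-0.0832],0],[[0,-0.2,0],[-0.083,0.0054,-0.0832],0]]'; python3 -m inch '[[[0,-0.2,0],[-0.083,0.0054,-0.0832],0],[[0,-0.2,0],[-0.083,0.0054,-0.0832],0],[[0,-0.2,0],[-0.083,0.0054,-0.0832],0],[[0,-0.2,0],[-0.083,0.0054,-0.0832],0],[[0,-0.2,0],[-0.083,0.0054,-0.0832],0]]'; python3 -m inch '[[[0,-0.2,0],[-0.083,0.0054,-0.0832],0],[[0,-0.2,0],[-0.083,0.0054,-0.0832],0],[[0,-0.2,0],[-0.083,0.0054,-0.0832],0],[[0,0,0],[-0.083,0.0054,-0.0832],0],[[0,0,0],[-0.083,0.0054,-0.0832],0]]';python3 -m inch '[[[0,0,0],[-0.083,0.0054,-0.0832],0],[[0,0,0],[-0.083,0.0054,-0.0832],0],[[0,0,0],[0,0,0],0]]'
cat > bowl.py <<'E'
from h import *
# measured bowl in gripper (scene depth) and pegs (top)
s=monitor.observe();R=s['orientation'];p=s['position'];print('TCP',p.round(1),'z',R[:,2].round(3),'y',R[:,1].round(3),'q',s['qpos'].round(2),'open',round(s['opening'],3))
f=grab('scene');cv2.imwrite('pics/scene_last.png',f['color']);W=cloud(f)
f2=grab('top');W2=cloud(f2);z=W2[...,2]
m=(z>53)&(z<68)&(W2[...,0]>440)&(W2[...,0]<610)&(W2[...,1]<-70)
n,l,st,ct=cv2.connectedComponentsWithStats(m.astype(np.uint8))
for i in range(1,n):
  if st[i,4]>15: print('peg',st[i,4],W2[l==i].mean(0).round(1))
m=(abs(z-20)<5)&(W2[...,0]>400)&(W2[...,0]<640)&(W2[...,1]<-50)&(W2[...,1]>-500)
print('plate',cv2.minAreaRect(W2[m][:,:2].astype(np.float32)))
E
python3 bowl.py
```

```text
time_s: 11.95
position: [557.5, -11.4, 254.2]
orientation: [[-0.706, 0.067, -0.705], [0.049, 0.998, 0.046], [0.707, -0.003, -0.707]]
force: [0.8, 0.2, -3.0]
opening: 0.209
gripper_force: 58.8
time_s: 12.58
position: [557.2, -61.7, 252.4]
orientation: [[-0.367, 0.606, -0.706], [0.829, 0.557, 0.047], [0.422, -0.568, -0.707]]
force: [-0.6, -0.1, -2.2]
opening: 0.205
gripper_force: 59.2
time_s: 13.2
position: [557.2, -111.7, 252.4]
orientation: [[0.263, 0.659, -0.705], [0.944, -0.326, 0.048], [-0.198, -0.678, -0.708]]
force: [0.3, 0.6, -3.0]
opening: 0.207
gripper_force: 59.0
time_s: 13.82
position: [557.1, -141.5, 252.4]
orientation: [[0.685, 0.188, -0.704], [0.309, -0.95, 0.047], [-0.66, -0.249, -0.708]]
force: [-0.9, -0.2, -2.4]
opening: 0.202
gripper_force: 59.0
time_s: 14.2
position: [557.2, -141.3, 252.3]
orientation: [[0.707, -0.066, -0.704], [-0.048, -0.998, 0.046], [-0.706, 0.001, -0.709]]
force: [0.0, 0.5, -2.8]
opening: 0.207
gripper_force: 59.0
TCP [ 557.2 -141.3  252.3] z [-0.704  0.046 -0.709] y [-0.066 -0.998  0.001] q [-0.28  0.76  1.03 -0.17  2.12  1.33] open 0.207
peg 43 [ 520.9 -323.1   57.4]
peg 43 [ 516.5 -413.4   57.1]
plate ((519.9765014648438, -358.12603759765625), (213.73123168945312, 129.9116973876953), 88.04267120361328)
```

```bash
cat > fit.py <<'E'
from h import *
from scipy.optimize import least_squares
def fit(n,x,y,z0):
    f=load(n) ;W=cloud(f);z=W[...,2]
    m=(np.hypot(W[...,0]-x,W[...,1]-y)<34)&(z>z0+3)&(z<z0+58);p=W[m]
    zb=W[(np.hypot(W[...,0]-x,W[...,1]-y)<32)&(z>z0-25)&(z<z0+60)][:,2]
    fn=lambda q:np.hypot(p[:,0]-q[0]-q[2]*(p[:,2]-z0),p[:,1]-q[1]-q[3]*(p[:,2]-z0))-(23.5+1.5*(p[:,2]-z0)/62)
    r=least_squares(fn,[x,y,0,0],loss='soft_l1',f_scale=2)
    print(n,len(p),'mouth xy',r.x[:2].round(1),'tilt',r.x[2:].round(3),'rms',np.sqrt(np.median(r.fun**2)).round(2),'zmin',np.percentile(zb,[0,1,3]).round(1) if len(zb) else '')
if __name__=='__main__':
    import sys; fit('scene',*map(float,sys.argv[1:4]))
    grab('wrist'); cv2.imwrite('pics/wl.png',load('wrist')['color']); fit('wrist',*map(float,sys.argv[1:4]))
E
python3 fit.py 549.3 -140.8 156.8
python3 - <<'E'
import cv2,numpy as np
a=cv2.imread('pics/scene_last.png')[150:310,150:450];b=cv2.imread('pics/wl.png')
cv2.imwrite('pics/c6.png',np.vstack([cv2.resize(a,(560,299)),cv2.resize(b,(480,300),)[:, :].copy() if 0 else cv2.copyMakeBorder(cv2.resize(b,(480,300)),0,0,0,80,0)]))
E
```

```text
scene 131 mouth xy [ 546.6 -138.6] tilt [0.023 0.004] rms 1.48 zmin [154.3 155.4 158.4]
wrist 7001 mouth xy [ 547.3 -140.4] tilt [ 0.009 -0.004] rms 0.39 zmin [157.  158.9 160.4]
```

View pics/c6.png

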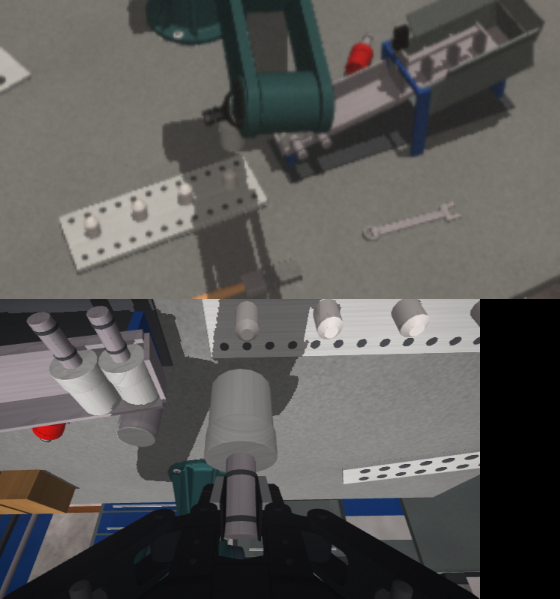

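The picture shows the bowl hanging mouth down (px 240,415), the first peg ahead (247,320) and the two remaining bowls at rest (85,380), (130,370). Measuring the pegs from the wrist view.

```bash
cat > pegs.py <<'E'
from h import *
def pegs(n):
    W=cloud(load(n));z=W[...,2]
    m=(z>45)&(z<66)&(W[...,0]>440)&(W[...,0]<610)&(W[...,1]<-90)&(W[...,1]>-470)
    k,l,st,ct=cv2.connectedComponentsWithStats(m.astype(np.uint8))
    for i in range(1,k):
        if st[i,4]>25:
            p=W[l==i]; t=p[p[:,2]>57]
            from scipy.optimize import least_squares
            s=p[(p[:,2]<53)]
            c=least_squares(lambda q:np.hypot(s[:,0]-q[0],s[:,1]-q[1])-13.5,t[:,:2].mean(0) if len(t) else p[:,:2].mean(0),loss='soft_l1').x if len(s)>10 else [0,0]
            print(n,st[i,4],'top',t.mean(0).round(1),'side-fit',np.round(c,1),len(s))
if __name__=='__main__':
    import sys
    for n in sys.argv[1:]: pegs(n)
E
python3 pegs.py wrist scene top
```

```text
wrist 1073 top [ 523.3 -324.4   58.7] side-fit [ 521.5 -325.8] 373
wrist 969 top [ 526.3 -234.8   58.8] side-fit [ 524.6 -235.7] 283
wrist 920 top [ 529.6 -145.8   58.9] side-fit [ 527.8 -145.6] 240
scene 44 top [ 530.2 -145.9   60.4] side-fit [ 528.8 -142.7] 11
scene 45 top [ 530.2 -234.8   60.6] side-fit [ 524.8 -234.5] 16
scene 47 top [ 525.5 -323.8   60. ] side-fit [ 521.9 -322. ] 19
scene 48 top [ 522.4 -414.1   60.7] side-fit [ 519.2 -412.7] 15
top 61 top [ 520.1 -324.5   59.7] side-fit [ 521.3 -325. ] 18
top 59 top [ 517.9 -413.7   59.8] side-fit [ 517.  -415.6] 15
```

```bash
python3 -m inch '[[[-0.39,-0.1,0],[0,0,0],0],[[0,0,-0.5],[0,0,0],0],[[0,0,-0.5],[0,0,0],0],[[0,0,-0.4],[0,0,0],0],[[0,0,0],[0,0,0],0]]'
python3 - <<'E'
from h import *
from fit import fit; from pegs import pegs
grab('wrist'); p=monitor.observe()['position']; fit('wrist',p[0]-9.9,p[1]+.9,p[2]-95); pegs('wrist')
E
```

```text
time_s: 14.98
position: [537.2, -146.1, 180.5]
orientation: [[0.705, -0.067, -0.706], [-0.047, -0.998, 0.047], [-0.708, 0.001, -0.706]]
force: [-0.6, -0.3, -3.0]
opening: 0.206
gripper_force: 58.9
wrist 7078 mouth xy [ 526.8 -145.2] tilt [ 0.013 -0.004] rms 0.37 zmin [85.  87.3 88.8]
wrist 1709 top [ 523.4 -324.1   58.7] side-fit [ 521.5 -325.9] 654
wrist 1456 top [ 526.8 -234.8   58.7] side-fit [ 524.6 -235.9] 471
wrist 1243 top [ 531.4 -146.1   58.7] side-fit [ 527.7 -145.8] 398
```

```bash
python3 -m inch '[[[0.02,0,-0.5],[0,0,0],0],[[0,0,-0.4],[0,0,0],0],[[0,0,-0.2],[0,0,0],0],[[0,0,-0.1],[0,0,0],0],[[0,0,0],[0,0,0],0]]';python3 -m inch '[[[0,0,-0.06],[0,0,0],0],[[0,0,-0.04],[0,0,0],0],[[0,0,0],[0,0,0],0]]'
```

```text
time_s: 15.65
position: [538.9, -146.4, 121.6]
orientation: [[0.706, -0.067, -0.705], [-0.049, -0.998, 0.046], [-0.706, 0.002, -0.708]]
force: [0.6, 0.5, -2.9]
opening: 0.209
gripper_force: 58.9
time_s: 16.02
position: [538.9, -146.4, 116.8]
orientation: [[0.707, -0.067, -0.704], [-0.049, -0.998, 0.046], [-0.706, 0.002, -0.709]]
force: [-0.4, -0.0, -3.1]
opening: 0.208
gripper_force: 58.9
```

```bash
python3 -m inch '[[[0,0,-0.04],[0,0,0],0],[[0,0,0],[0,0,0],0]]';python3 -m inch '[[[0,0,-0.03],[0,0,0],0],[[0,0,0],[0,0,0],0]]'
```

```text
time_s: 16.27
position: [538.9, -146.4, 114.7]
orientation: [[0.707, -0.067, -0.704], [-0.049, -0.998, 0.046], [-0.706, 0.002, -0.708]]
force: [0.0, 0.3, -2.7]
opening: 0.206
gripper_force: 58.9
time_s: 16.52
position: [538.9, -146.4, 114.2]
orientation: [[0.707, -0.067, -0.704], [-0.049, -0.998, 0.046], [-0.706, 0.002, -0.708]]
force: [0.6, -0.1, 3.8]
opening: 0.206
gripper_force: 59.6
```

Seated (force turned positive). Releasing and backing out along the tool axis.

```bash
python3 -m inch '[[[0,0,0],[0,0,0],0.45],[[0,0,0],[0,0,0],0.45],[[0,0,0],[0,0,0],0.45],[[0.5,-0.03,0.5],[0,0,0],0.45],[[0.6,-0.03,0.6],[0,0,0],0.45]]'; python3 -m inch '[[[0.2,0,0.8],[0.083,-0.0054,0.0832],0.45],[[0,0.3,0.9],[0.083,-0.0054,0.0832],0.45],[[0,0.3,0],[0.083,-0.0054,0.0832],0.45],[[0,0.3,0],[0.083,-0.0054,0.0832],0.45],[[0,0.3,0],[0.083,-0.0054,0.0832],0.45]]';python3 -m inch '[[[-0.1,0.3,0],[0.083,-0.0054,0.0832],0.45],[[-0.1,0.3,0],[0.083,-0.0054,0.0832],0.45],[[-0.1,0.3,0],[0.083,-0.0054,0.0832],0.45],[[-0.1,0.3,0],[0.083,-0.0054,0.0832],0.45],[[-0.1,0.2,0],[0.083,-0.0054,0.0832],0.45]]';python3 -m inch '[[[-0.1,0,0],[0.083,-0.0054,0.0832],0.45],[[-0.1,0,0],[0.083,-0.0054,0.0832],0.45],[[-0.1,0,0],[0.083,-0.0054,0.0832],0.45],[[-0.1,0,0],[0.083,-0.0054,0.0832],0.45],[[-0.1,0,0],[0.083,-0.0054,0.0832],0.45]]';python3 -m inch '[[[-0.1,0,0],[0.083,-0.0054,0.0832],0.45],[[0,0,0],[0.083,-0.0054,0.0832],0.45],[[0,0,0],[0,0,0],0.45]]'
cat > look.py <<'E'
from h import *
from fit import fit; from pegs import pegs
s=monitor.observe();print('TCP',s['position'].round(1),s['qpos'].round(2))
for n in('top','scene','wrist'): grab(n);cv2.imwrite('pics/%s_l.png'%n,load(n)['color'])
W=cloud(load('wrist'));z=W[...,2]
a=np.radians(-3.7);R=np.array([[np.cos(a),-np.sin(a)],[np.sin(a),np.cos(a)]])
S=(W[...,:2]-[508.5,229.5])@R
for y in(-237,-187,-138):
  m=(S[...,0]>42)&(S[...,0]<100)&(abs(S[...,1]-y)<20)&(z>60)&(z<130)
  p=np.c_[S[m],z[m]]
  if len(p)>20: print(y,len(p),p.max(0).round(1),p.min(0).round(1),p.mean(0).round(1))
pegs('top');pegs('scene')
E
python3 look.py
python3 - <<'E'
from fit import fit
fit('scene',528,-145,20);fit('top',528,-145,20)
E
```

```text
time_s: 17.15
position: [593.7, -149.3, 168.5]
orientation: [[0.705, -0.068, -0.706], [-0.049, -0.998, 0.047], [-0.707, 0.002, -0.707]]
force: [0.7, -0.4, 0.3]
opening: 0.451
gripper_force: 0.0
time_s: 17.77
position: [603.8, -88.9, 253.2]
orientation: [[0.477, 0.525, -0.705], [0.77, -0.636, 0.047], [-0.423, -0.566, -0.708]]
force: [0.3, 0.1, -0.6]
opening: 0.452
gripper_force: 0.0
time_s: 18.4
position: [578.6, -18.7, 253.1]
orientation: [[-0.132, 0.696, -0.706], [0.972, 0.232, 0.047], [0.197, -0.68, -0.707]]
force: [-0.8, -0.2, 0.7]
opening: 0.449
gripper_force: 0.0
time_s: 19.02
position: [553.6, -19.4, 253.1]
orientation: [[-0.634, 0.313, -0.707], [0.401, 0.915, 0.046], [0.661, -0.254, -0.706]]
force: [0.2, 0.2, -0.2]
opening: 0.447
gripper_force: 0.0
time_s: 19.4
position: [548.8, -19.4, 253.2]
orientation: [[-0.704, 0.068, -0.707], [0.051, 0.998, 0.046], [0.708, -0.004, -0.706]]
force: [-0.5, 0.1, 0.5]
opening: 0.45
gripper_force: 0.0
TCP [548.8 -19.4 253.2] [-0.13  0.73  1.1  -0.05  2.1  -1.64]
-237 787 [  73.1 -227.    90.6] [  42.  -247.5   77.9] [  57.5 -237.6   86.5]
top 56 top [ 524.8 -233.2   59.7] side-fit [0 0] 7
top 60 top [ 521.4 -322.9   59.8] side-fit [ 520.7 -325. ] 17
top 61 top [ 518.6 -413.4   59.2] side-fit [ 517.8 -415.8] 21
scene 44 top [ 549.5 -150.8   61.7] side-fit [ 542.5 -146. ] 21
scene 46 top [ 528.9 -235.5   59.6] side-fit [ 523.9 -234.3] 19
scene 46 top [ 527.2 -325.8   60. ] side-fit [ 522.5 -323.7] 13
scene 49 top [ 524.3 -412.9   59.8] side-fit [ 519.  -414.1] 17
scene 151 mouth xy [ 530.8 -143.2] tilt [-0.043 -0.035] rms 1.9 zmin [10.  12.2 13.8]
top 55 mouth xy [ 525.5 -146.2] tilt [ 0.107 -0.002] rms 2.45 zmin [ 9.5 12.3 12.9]
```

View pics/scene_l.png

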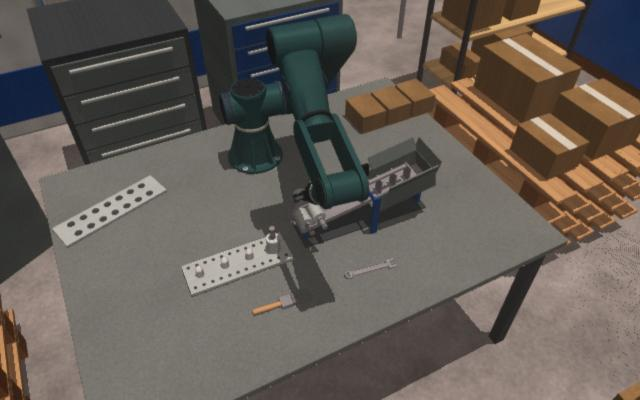

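Bowl 1 stands on its peg (px 272,240), and the other two have rolled down. Taking the second one the same way.

```bash
python3 -m inch '[[[0.17,0.15,-0.8],[0,0,0],0.45],[[0,0,-0.8],[0,0,0],0.45],[[0,0,-0.8],[0,0,0],0.45],[[0,0,-0.6],[0,0,0],0.45],[[0,0,-0.35],[0,0,0],0.45]]' && python3 -m inch '[[[0,0,0],[0,0,0],0.45],[[0,0,0],[0,0,0],0],[[0,0,0],[0,0,0],0],[[0,0,0],[0,0,0],0]]'
```

```text
time_s: 20.18
position: [556.8, -11.8, 84.2]
orientation: [[-0.703, 0.068, -0.708], [0.051, 0.998, 0.046], [0.71, -0.004, -0.704]]
force: [0.6, 0.4, -0.0]
opening: 0.447
gripper_force: 0.0
time_s: 20.68
position: [558.2, -11.7, 86.9]
orientation: [[-0.706, 0.067, -0.705], [0.049, 0.998, 0.046], [0.707, -0.002, -0.708]]
force: [2.1, 2.5, 3.2]
opening: 0.21
gripper_force: 58.9
```

```bash
python3 -m inch '[[[0,0,0.4],[0,0,0],0],[[0,0,0.8],[0,0,0],0],[[0,0,0.9],[0,0,0],0],[[0,0,0.9],[0,0,0],0],[[0,0,0.9],[0,0,0],0]]'; python3 -m inch '[[[0,-0.27,0],[-0.083,0.0054,-0.0832],0],[[0,-0.27,0],[-0.083,0.0054,-0.0832],0],[[0,-0.27,0],[-0.083,0.0054,-0.0832],0],[[0,-0.27,0],[-0.083,0.0054,-0.0832],0],[[0,-0.27,0],[-0.083,0.0054,-0.0832],0]]'; python3 -m inch '[[[0,-0.27,0],[-0.083,0.0054,-0.0832],0],[[0,-0.27,0],[-0.083,0.0054,-0.0832],0],[[0,-0.27,0],[-0.083,0.0054,-0.0832],0],[[0,-0.27,0],[-0.083,0.0054,-0.0832],0],[[0,-0.27,0],[-0.083,0.0054,-0.0832],0]]'; python3 -m inch '[[[0,-0.27,0],[-0.083,0.0054,-0.0832],0],[[0,-0.27,0],[-0.083,0.0054,-0.0832],0],[[0,-0.27,0],[-0.083,0.0054,-0.0832],0],[[0,-0.27,0],[-0.083,0.0054,-0.0832],0],[[-0.15,-0.27,0],[-0.083,0.0054,-0.0832],0]]';python3 -m inch '[[[-0.15,-0.27,0],[-0.083,0.0054,-0.0832],0],[[-0.15,-0.18,0],[-0.083,0.0054,-0.0832],0],[[0,0,0],[0,0,0],0]]'
cat > cmp.py <<'E'
from h import *
from fit import fit; from pegs import pegs
grab('wrist'); p=monitor.observe()['position']; print(p.round(1));fit('wrist',p[0]-9.9,p[1]+.9,p[2]-95); pegs('wrist')
E
python3 cmp.py
```

```text
time_s: 21.3
position: [557.2, -12.2, 283.4]
orientation: [[-0.705, 0.067, -0.706], [0.05, 0.998, 0.045], [0.707, -0.003, -0.707]]
force: [0.4, -0.7, -1.8]
opening: 0.21
gripper_force: 58.6
time_s: 21.92
position: [557.2, -80.1, 281.9]
orientation: [[-0.367, 0.606, -0.706], [0.83, 0.557, 0.047], [0.421, -0.568, -0.707]]
force: [0.7, 0.5, -2.3]
opening: 0.209
gripper_force: 58.7
time_s: 22.55
position: [557.1, -147.5, 281.9]
orientation: [[0.263, 0.659, -0.705], [0.944, -0.327, 0.047], [-0.199, -0.678, -0.708]]
force: [0.3, -0.1, -2.7]
opening: 0.208
gripper_force: 58.7
time_s: 23.18
position: [549.8, -214.9, 281.7]
orientation: [[0.685, 0.188, -0.704], [0.308, -0.95, 0.046], [-0.66, -0.249, -0.709]]
force: [0.2, -0.2, -2.3]
opening: 0.209
gripper_force: 58.7
time_s: 23.55
position: [534.3, -237.5, 281.8]
orientation: [[0.707, -0.068, -0.704], [-0.049, -0.998, 0.047], [-0.705, 0.002, -0.709]]
force: [0.1, 1.2, -1.9]
opening: 0.212
gripper_force: 58.7
[ 534.7 -237.   281.6]
wrist 7066 mouth xy [ 525.5 -237.3] tilt [0.01  0.003] rms 0.37 zmin [184.7 186.8 188.5]
wrist 31 top [ 530.8 -169.9   63.5] side-fit [0 0] 8
wrist 331 top [ 522.7 -235.6   59. ] side-fit [ 525.7 -235.9] 21
wrist 221 top [ 518.  -324.6   58.9] side-fit [ 522.6 -325.7] 19
wrist 114 top [ 513.3 -413.7   58.9] side-fit [ 519.5 -415.7] 12
```

```bash
python3 -m inch '[[[-0.01,0.03,-0.8],[0,0,0],0],[[0,0,-0.8],[0,0,0],0],[[0,0,-0.4],[0,0,0],0],[[0,0,0],[0,0,0],0]]'; python3 cmp.py
```

```text
time_s: 24.1
position: [534.0, -234.9, 180.0]
orientation: [[0.705, -0.066, -0.706], [-0.047, -0.998, 0.047], [-0.708, 0.0, -0.706]]
force: [-0.7, 0.1, -1.3]
opening: 0.208
gripper_force: 58.7
[ 534.6 -235.2  181.3]
wrist 7217 mouth xy [ 524.8 -234.5] tilt [0.014 0.001] rms 0.36 zmin [82.4 85.1 87.1]
wrist 1719 top [ 547.4 -156.2   61.8] side-fit [ 539.2 -151.5] 679
wrist 1709 top [ 520.3 -414.1   58.8] side-fit [ 518.3 -415.9] 658
wrist 1458 top [ 523.7 -324.9   58.8] side-fit [ 521.5 -325.9] 490
wrist 1102 top [ 530.  -236.3   58.6] side-fit [ 524.6 -235.7] 394
```

```bash
python3 -m inch '[[[0,-0.02,-0.5],[0,0,0],0],[[0,0,-0.4],[0,0,0],0],[[0,0,-0.2],[0,0,0],0],[[0,0,-0.1],[0,0,0],0],[[0,0,0],[0,0,0],0]]';python3 -m inch '[[[0,0,-0.06],[0,0,0],0],[[0,0,-0.03],[0,0,0],0],[[0,0,0],[0,0,0],0]]';python3 -m inch '[[[0,0,-0.03],[0,0,0],0],[[0,0,0],[0,0,0],0]]'
```

```text
time_s: 24.78
position: [534.3, -236.4, 120.6]
orientation: [[0.706, -0.067, -0.705], [-0.049, -0.998, 0.046], [-0.706, 0.002, -0.708]]
force: [0.8, -0.0, -2.2]
opening: 0.206
gripper_force: 58.7
time_s: 25.15
position: [534.5, -236.4, 116.4]
orientation: [[0.707, -0.067, -0.704], [-0.049, -0.998, 0.046], [-0.706, 0.002, -0.709]]
force: [-0.0, -0.1, -2.7]
opening: 0.204
gripper_force: 58.7
time_s: 25.4
position: [534.5, -236.6, 116.2]
orientation: [[0.707, -0.067, -0.704], [-0.05, -0.998, 0.045], [-0.706, 0.003, -0.708]]
force: [0.8, -0.7, 4.1]
opening: 0.211
gripper_force: 59.4
```

Seated. Releasing and going back for the third.

```bash
python3 -m inch '[[[0,0,0],[0,0,0],0.45],[[0,0,0],[0,0,0],0.45],[[0,0,0],[0,0,0],0.45],[[0.5,-0.03,0.5],[0,0,0],0.45],[[0.6,-0.03,0.6],[0,0,0],0.45]]'; python3 -m inch '[[[0.2,0,0.9],[0.083,-0.0054,0.0832],0.45],[[0,0.2,0.9],[0.083,-0.0054,0.0832],0.45],[[0,0.3,0],[0.083,-0.0054,0.0832],0.45],[[0,0.3,0],[0.083,-0.0054,0.0832],0.45],[[0,0.3,0],[0.083,-0.0054,0.0832],0.45]]';python3 -m inch '[[[-0.05,0.4,0],[0.083,-0.0054,0.0832],0.45],[[-0.05,0.4,0],[0.083,-0.0054,0.0832],0.45],[[-0.05,0.4,0],[0.083,-0.0054,0.0832],0.45],[[-0.05,0.4,0],[0.083,-0.0054,0.0832],0.45],[[-0.05,0.4,0],[0.083,-0.0054,0.0832],0.45]]';python3 -m inch '[[[-0.1,0.4,0],[0.083,-0.0054,0.0832],0.45],[[-0.1,0.4,0],[0.083,-0.0054,0.0832],0.45],[[-0.1,0.4,0],[0.083,-0.0054,0.0832],0.45],[[-0.1,0.3,0],[0.083,-0.0054,0.0832],0.45],[[-0.1,0,0],[0.083,-0.0054,0.0832],0.45]]';python3 -m inch '[[[0,0,0],[0.083,-0.0054,0.0832],0.45],[[0,0,0],[0.083,-0.0054,0.0832],0.45],[[0,0,0],[0,0,0],0.45]]'
python3 look.py
```

```text
time_s: 26.02
position: [589.2, -239.3, 169.9]
orientation: [[0.705, -0.068, -0.706], [-0.049, -0.998, 0.047], [-0.707, 0.001, -0.707]]
force: [0.8, 0.2, -0.2]
opening: 0.45
gripper_force: 0.0
time_s: 26.65
position: [599.3, -183.9, 259.7]
orientation: [[0.477, 0.525, -0.705], [0.77, -0.636, 0.047], [-0.423, -0.566, -0.708]]
force: [0.4, 0.5, -0.8]
opening: 0.449
gripper_force: 0.0
time_s: 27.28
position: [586.7, -83.7, 259.6]
orientation: [[-0.131, 0.696, -0.706], [0.972, 0.232, 0.048], [0.197, -0.68, -0.706]]
force: [0.9, 0.4, -0.1]
opening: 0.445
gripper_force: 0.0
time_s: 27.9
position: [561.6, -8.2, 259.7]
orientation: [[-0.635, 0.312, -0.707], [0.399, 0.916, 0.046], [0.662, -0.253, -0.706]]
force: [0.1, -0.5, -1.2]
opening: 0.45
gripper_force: 0.0
time_s: 28.28
position: [561.8, -9.4, 259.7]
orientation: [[-0.704, 0.068, -0.707], [0.051, 0.998, 0.046], [0.708, -0.004, -0.706]]
force: [0.8, -0.9, 0.2]
opening: 0.446
gripper_force: 0.0
TCP [561.8  -9.4 259.7] [-0.12  0.74  1.05 -0.04  2.13 -1.63]
-237 998 [  81.5 -227.    90.7] [  42.1 -247.8   74.2] [  63.  -237.4   86.2]
top 59 top [ 520.8 -322.2   59.2] side-fit [ 522.2 -324.1] 17
top 62 top [ 517.9 -411.8   60.8] side-fit [ 518.7 -415.7] 21
scene 46 top [ 552.2 -150.1   62. ] side-fit [ 541.7 -146.8] 17
scene 43 top [ 544.  -247.5   62.6] side-fit [ 536.6 -240. ] 22
scene 47 top [ 528.2 -324.8   60.1] side-fit [ 520.8 -323.4] 19
scene 50 top [ 523.4 -415.8   59.7] side-fit [ 520.1 -414.3] 18
```

View pics/wrist_l.png

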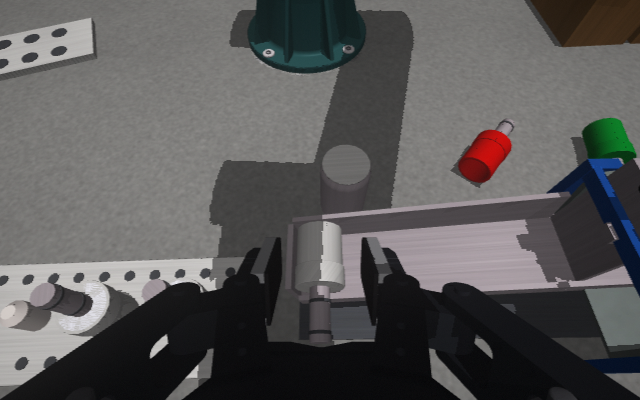

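The last bowl is at px (320,310) between the fingers, and bowl 2 stands on its peg (90,305). Taking the last one.

```bash
python3 -m inch '[[[-0.07,-0.04,-0.8],[0,0,0],0.45],[[0,0,-0.8],[0,0,0],0.45],[[0,0,-0.9],[0,0,0],0.45],[[0,0,-0.6],[0,0,0],0.45],[[0,0,-0.36],[0,0,0],0.45]]' && python3 -m inch '[[[0,0,0],[0,0,0],0.45],[[0,0,0],[0,0,0],0],[[0,0,0],[0,0,0],0],[[0,0,0],[0,0,0],0]]'
```

```text
time_s: 29.05
position: [557.8, -11.4, 85.2]
orientation: [[-0.703, 0.068, -0.708], [0.051, 0.998, 0.046], [0.71, -0.004, -0.704]]
force: [-0.3, 0.9, 0.7]
opening: 0.452
gripper_force: 0.0
time_s: 29.55
position: [559.3, -11.4, 88.0]
orientation: [[-0.706, 0.067, -0.705], [0.049, 0.998, 0.046], [0.707, -0.003, -0.708]]
force: [2.5, 0.4, 3.3]
opening: 0.206
gripper_force: 58.9
```

```bash
python3 -m inch '[[[0,0,0.4],[0,0,0],0],[[0,0,0.8],[0,0,0],0],[[0,0,0.9],[0,0,0],0],[[0,0,0.9],[0,0,0],0],[[0,0,0.9],[0,0,0],0]]'; python3 -m inch '[[[0,-0.37,0],[-0.083,0.0054,-0.0832],0],[[0,-0.37,0],[-0.083,0.0054,-0.0832],0],[[0,-0.37,0],[-0.083,0.0054,-0.0832],0],[[0,-0.37,0],[-0.083,0.0054,-0.0832],0],[[0,-0.37,0],[-0.083,0.0054,-0.0832],0]]'; python3 -m inch '[[[0,-0.37,0],[-0.083,0.0054,-0.0832],0],[[0,-0.37,0],[-0.083,0.0054,-0.0832],0],[[0,-0.37,0],[-0.083,0.0054,-0.0832],0],[[0,-0.37,0],[-0.083,0.0054,-0.0832],0],[[0,-0.37,0],[-0.083,0.0054,-0.0832],0]]'; python3 -m inch '[[[0,-0.37,0],[-0.083,0.0054,-0.0832],0],[[0,-0.37,0],[-0.083,0.0054,-0.0832],0],[[0,-0.37,0],[-0.083,0.0054,-0.0832],0],[[0,-0.37,0],[-0.083,0.0054,-0.0832],0],[[-0.18,-0.37,0],[-0.083,0.0054,-0.0832],0]]';python3 -m inch '[[[-0.18,-0.37,0],[-0.083,0.0054,-0.0832],0],[[-0.18,-0.37,0],[-0.083,0.0054,-0.0832],0],[[0,0,0],[0,0,0],0],[[0,0,-0.8],[0,0,0],0],[[0,0,0],[0,0,0],0]]'
python3 cmp.py
```

```text
time_s: 30.18
position: [558.2, -11.4, 284.3]
orientation: [[-0.705, 0.067, -0.706], [0.049, 0.998, 0.046], [0.708, -0.002, -0.707]]
force: [0.7, -0.9, -2.3]
opening: 0.207
gripper_force: 58.6
time_s: 30.8
position: [558.2, -104.4, 282.8]
orientation: [[-0.367, 0.606, -0.706], [0.829, 0.557, 0.047], [0.422, -0.568, -0.707]]
force: [-0.3, 0.5, -2.2]
opening: 0.208
gripper_force: 58.9
time_s: 31.42
position: [558.2, -196.9, 282.8]
orientation: [[0.263, 0.659, -0.705], [0.944, -0.326, 0.048], [-0.198, -0.678, -0.708]]
force: [0.1, 0.0, -3.3]
opening: 0.209
gripper_force: 58.7
time_s: 32.05
position: [549.4, -289.2, 282.5]
orientation: [[0.685, 0.188, -0.704], [0.309, -0.95, 0.047], [-0.66, -0.249, -0.709]]
force: [0.5, -0.3, -3.4]
opening: 0.207
gripper_force: 58.8
time_s: 32.67
position: [530.4, -324.3, 239.7]
orientation: [[0.704, -0.065, -0.707], [-0.044, -0.998, 0.048], [-0.709, -0.003, -0.705]]
force: [0.9, 0.3, -2.0]
opening: 0.209
gripper_force: 58.8
[ 530.9 -324.8  241.5]
wrist 8814 mouth xy [ 520.6 -323.4] tilt [-0.006  0.007] rms 0.58 zmin [141.6 144.3 146.5]
wrist 1342 top [ 543.  -160.8   61.8] side-fit [ 533.9 -155.7] 427
wrist 752 top [ 543.9 -247.2   61.9] side-fit [ 530.9 -245.7] 195
wrist 1224 top [ 520.1 -414.9   58.8] side-fit [ 518.3 -415.8] 349
wrist 1160 top [ 523.4 -325.7   58.9] side-fit [ 521.5 -325.6] 300
```

```bash
python3 -m inch '[[[0.02,-0.04,-0.8],[0,0,0],0],[[0,0,-0.4],[0,0,0],0],[[0,0,0],[0,0,0],0]]'; python3 cmp.py
```

```text
time_s: 33.1
position: [531.9, -327.3, 181.2]
orientation: [[0.705, -0.067, -0.706], [-0.047, -0.998, 0.047], [-0.708, 0.0, -0.706]]
force: [0.1, 0.1, -2.6]
opening: 0.208
gripper_force: 58.8
[ 532.3 -327.7  182.4]
wrist 7273 mouth xy [ 521.7 -326.4] tilt [ 0.013 -0.003] rms 0.38 zmin [83.3 85.8 87.9]
wrist 1708 top [ 543.8 -247.1   61.8] side-fit [ 535.8 -242.1] 673
wrist 2301 top [ 542.7 -161.3   61.7] side-fit [ 537.1 -154. ] 886
wrist 1427 top [ 520.6 -414.6   58.8] side-fit [ 518.3 -415.8] 475
wrist 1113 top [ 526.4 -325.9   58.6] side-fit [ 521.5 -325.6] 396
```

```bash
python3 -m inch '[[[0,0.01,-0.5],[0,0,0],0],[[0,0,-0.4],[0,0,0],0],[[0,0,-0.2],[0,0,0],0],[[0,0,-0.1],[0,0,0],0],[[0,0,0],[0,0,0],0]]';python3 -m inch '[[[0,0,-0.06],[0,0,0],0],[[0,0,-0.03],[0,0,0],0],[[0,0,0],[0,0,0],0]]';python3 -m inch '[[[0,0,-0.03],[0,0,0],0],[[0,0,0],[0,0,0],0]]'
```

```text
time_s: 33.78
position: [532.3, -327.4, 121.5]
orientation: [[0.706, -0.067, -0.705], [-0.049, -0.998, 0.046], [-0.706, 0.002, -0.708]]
force: [0.2, 0.3, -2.9]
opening: 0.208
gripper_force: 58.8
time_s: 34.15
position: [532.5, -327.4, 117.4]
orientation: [[0.707, -0.067, -0.704], [-0.049, -0.998, 0.046], [-0.706, 0.002, -0.709]]
force: [-0.1, -0.5, -2.2]
opening: 0.207
gripper_force: 58.8
time_s: 34.4
position: [532.5, -327.5, 116.6]
orientation: [[0.707, -0.067, -0.704], [-0.05, -0.998, 0.046], [-0.706, 0.003, -0.708]]
force: [1.3, -1.0, 3.2]
opening: 0.202
gripper_force: 59.2
```

Seated. Releasing, backing out, and rising clear for a final look.

```bash
python3 -m inch '[[[0,0,0],[0,0,0],0.45],[[0,0,0],[0,0,0],0.45],[[0,0,0],[0,0,0],0.45],[[0.5,-0.03,0.5],[0,0,0],0.45],[[0.6,-0.03,0.6],[0,0,0],0.45]]'; python3 -m inch '[[[0.3,0,0.8],[0,0,0],0.45],[[0.3,0.2,0.9],[0,0,0],0.45],[[0.2,0.6,0.5],[0,0,0],0.45],[[0,0.8,0],[0,0,0],0.45],[[0,0.5,0],[0,0,0],0.45]]';python3 -m inch '[[[0,0,0],[0,0,0],0.45],[[0,0,0],[0,0,0],0.45]]'
python3 - <<'E'
from h import *
from fit import fit
for n in('wrist','scene','top'):
    grab(n)
    for x,y in((527.7,-145.7),(524.6,-235.8),(521.5,-325.7)):
        try: fit(n,x,y,20)
        except Exception as e: print(n,'none')
W=cloud(load('top'));m=(W[...,2]>240)&(W[...,2]<275)&(np.hypot(W[...,0]-509,W[...,1]-230)<14)
print('handle',m.sum(),np.median(W[m],0))
a=load('scene')['color'][150:330,150:450];b=load('wrist')['color']
cv2.imwrite('pics/end.png',np.vstack([cv2.resize(a,(480,288)),cv2.resize(b,(480,300))]))
E
```

```text
time_s: 35.02
position: [587.2, -330.3, 170.9]
orientation: [[0.705, -0.068, -0.706], [-0.049, -0.998, 0.047], [-0.707, 0.001, -0.707]]
force: [0.5, 1.2, -0.7]
opening: 0.445
gripper_force: 0.0
time_s: 35.65
position: [627.7, -223.6, 281.2]
orientation: [[0.707, -0.066, -0.704], [-0.048, -0.998, 0.045], [-0.705, 0.002, -0.709]]
force: [-0.6, -0.1, 0.1]
opening: 0.451
gripper_force: 0.0
time_s: 35.9
position: [627.3, -226.1, 280.6]
orientation: [[0.707, -0.067, -0.704], [-0.05, -0.998, 0.046], [-0.706, 0.003, -0.708]]
force: [0.0, -0.5, -0.8]
opening: 0.455
gripper_force: 0.0
wrist 1610 mouth xy [ 529.2 -145.1] tilt [ 0.008 -0.003] rms 0.37 zmin [17.5 18.1 18.6]
wrist 1564 mouth xy [ 525.8 -235.9] tilt [ 0.009 -0.002] rms 0.37 zmin [17.4 18.1 18.5]
wrist 1750 mouth xy [ 522.8 -326.6] tilt [0.008 0.001] rms 0.38 zmin [17.3 18.  18.4]
scene 123 mouth xy [ 528.6 -144.5] tilt [0.039 0.041] rms 1.94 zmin [13.1 14.5 16.2]
scene 157 mouth xy [ 526.2 -235.4] tilt [-0.002  0.015] rms 1.92 zmin [ 9.8 12.3 14.4]
scene 149 mouth xy [ 523.1 -324.3] tilt [ 0.005 -0.016] rms 1.33 zmin [ 8.8 12.7 15. ]
top 0 mouth xy [ 527.7 -145.7] tilt [0. 0.] rms nan zmin 
top 0 mouth xy [ 524.6 -235.8] tilt [0. 0.] rms nan zmin 
top 6 mouth xy [ 454.1 -295.1] tilt [ 1.209 -0.521] rms 0.43 zmin [75.4 75.4 75.4]
handle 57 [508.53981101 229.17553083 251.57201502]
  return _methods._mean(a, axis=axis, dtype=dtype,
  ret = ret.dtype.type(ret / rcount)
```

View pics/end.png

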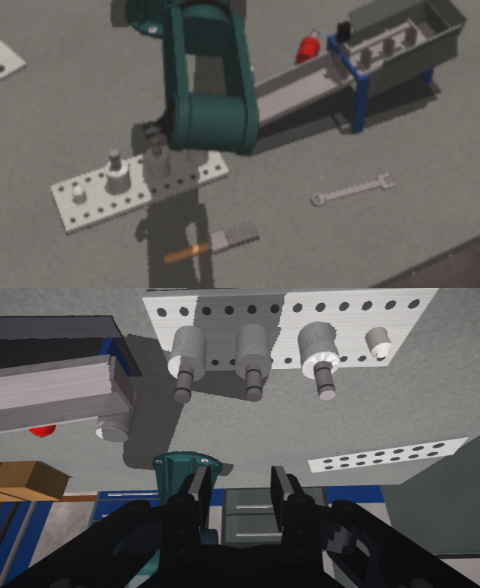

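The final view shows three bowls standing upright on pegs (px (187,355), (253,350), (318,350)), an empty chute and a shut gate. Handing in.

```bash
python3 -c "
from bench import bot
print(bot.close_job())"
```

```text
the job is handed in; nothing more can be done
None
```

I handed the job in after 36 s of robot time: the gate was raised and shut again before any bowl was taken, and all three bowls found in the hopper stand mouth down on pegs 1.5 mm or less off centre; the wrench, oil can, brush and the red and green look-alikes were not touched, and no verdict came back.

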